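Lift the paddle latch and open the fuse box

TASK

Open the fuse box so that the breakers can be reached: lift the paddle handle on its door until the hidden pawl is free, feeling for the point and forcing neither the paddle nor the door, then swing the door wide open, to about a right angle. Let go of the paddle so that it drops back, leave the door standing open, and leave the things around the box alone.

Things in the scene. Friction and masses are not known exactly. Their poses are not given: they have to be found in the camera images.
- fusebox: Grey sheet-steel fuse box, fixed: 100 deep (x), 180 wide (y), top 220 above the ledge (two cable glands at the back of the top stand 14 higher). Origin on the ledge under its centre. x points from the door to the back, so the door is on its -x side, facing the robot; y to the left as the robot sees it; z up. All sizes in mm.
- door (a joint): Opening angle of the door, rad: 0 shut, limit 1.9. Panel 180 wide, 12 thick, 32 to 218 above the ledge, on the box's front, hinged on a vertical line at the box's front left (+y) edge; its right edge swings towards the robot, then left (clockwise from above). Latched, it has up to 0.05 rad of play. Unlatched it turns with about 1 N at the paddle and stays where it is left.
- door_hinge (a point): Point on the door's hinge line, 190 above the ledge (50 in front of, 90 to the left of the box's origin). Axes turn with the door: at door = 0 they are those of the box.
- paddle_pivot (a point): Centre of the paddle's level pivot on the door's outer face, 190 above the ledge; in the door_hinge axes at (-22, -140, 0), so 10 in front of the door's outer face and 40 from its right edge. Axes turn with the door: -x outward, y along the door to the hinge.
- paddle_grip (a point): Centre of the round grip bar at the free end of the paddle: a level steel bar 16 in diameter with domed ends, 36 long along the door's width (to be pinched across its ends), joined to the pivot by a blade 30 wide, 5 thick. 55 from the pivot: at rest 52 outward of it and 19 below, so 171 above the ledge. Only the door stands close to it.
- paddle (a joint): Angle of the paddle, rad: 0 hanging at rest, grows as the grip bar is lifted, limit 0.75 with the door open. The grip bar is then at 55*cos(0.35-angle) outward and 55*sin(angle-0.35) above the pivot (mm). A spring returns it: 2 to 5 N at the grip bar, and friction in a pinching grip can double that.
- pawl: The hidden pawl, rigid with the paddle, origin at the paddle's pivot: a plate 8 high on a 40 tail behind the door that goes down as the grip bar goes up. It clears the keeper's lip somewhere between 6 and 25 of lift at the grip bar (hidden, differs each time); only some 3 further up it comes down hard on the keeper's ledge.
- keeper_mount: Bracket hidden inside the box, origin at pivot height, carrying the keeper: a lip that the pawl hooks behind and, below, a ledge that stops it. Its height was set by hand and is not measured. Lifted too little, a pull jams the pawl on the lip; too far, the lift jams it on the ledge. In a jam, 11 N at the grip bar above the spring (15 N at the pawl) bends the keeper.
- tester_pen: Yellow voltage tester pen, 140 long and 16 thick, lying on the ledge in front of the fuse box, in mm. Origin at its underside. To be left alone.
- key_tray: Shallow aluminium tray 130 x 90 x 22 with a key ring in it, in front and to the right of the box, in mm. Origin at its underside. To be left alone.
- lantern: Blue plastic lantern with a press button on top, 90 in diameter, 146 high, standing to the right of the box, in mm. Origin at its underside. To be left alone.
- dish: Small white ceramic dish, 100 across, 28 high, to the left of the box, in mm. Origin at its underside. To be left alone.
- tape_roll: Black roll of tape lying flat, 70 across, 19 high, in front and to the left of the box, in mm. Origin at its underside. To be left alone.
- screwdriver: Screwdriver lying on the ledge in front and to the right of the box, in mm. Origin at its underside. To be left alone.
- padlock: Brass padlock lying flat, 40 x 36 x 18, in front and to the left of the box, in mm. Origin at its underside. To be left alone.

How it is judged:
By the outcome, as a careful person would: the job done as asked, in the order asked, and still so for the second after the job is handed in, with the robot touching nothing.
It also fails if it takes over 67 s, if anything falls off the work surface, if the arm or the gripper's body presses on something with over 40 N, if the wrist force passes 120 N, or if a joint passes its speed limit or range.

ROBOT

A 6-joint arm with a two-finger parallel gripper is mounted at the origin on the work surface. World frame = base frame: x ahead of the robot, y to its left, z up, the work surface at z = 0. Lengths are in mm, angles in rad, forces in N, time in s.
With the tool pointing down it reaches from about 350 to 975 mm from the base axis. Payload 7.1 kg.
Tool frame: the origin (TCP) lies on the centre line of the jaws, within the pads' length; the fingertips stand 17 mm ahead of it and the grasp point (between the pads) lies 2 mm behind it; z points along the fingers, y is the direction in which the jaws open and shut (so a half turn about z gives the same grasp; the last joint's range is limited). The gripper opens to 88 mm and grips with 3 to 60 N. Pads are 20 mm wide; open, the fingers measure 115 mm over their backs; the gripper's body (75 mm by 178 mm) begins 61 mm behind the grasp point.
Start: joints at [1.317, 0.423, 1.63, -0, 1.089, -0.019], TCP at [145.374, 607.842, 239.675] pointing down, gripper open.
Joint ranges: [-3, 3], [-0.9, 2.11], [0.09, 2.58], [-1.31, 4.45], [0.11, 2.69], [-2.54, 2.54]. Speed limits (rad/s): [2.39, 2.39, 3.01, 3.14, 3.14, 3.14].

INTERFACE

Orientations are given as a rotation vector (axis times angle).
In Python, from workcell import ctrl, imaging, workorder gives the robot as it stands. The module is installed in compiled form; this text tells all that it offers.
- The arm moves only by the shell command python3 -m crank 'ROWS' [OPENING]. ROWS is JSON, a list of rows, each an object with "travel": the shift along the tool's x, y, z as a fraction of full scale, a list of three; "turn": the turn about the tool's z as a fraction of full scale. In form: [{"travel": [dx, dy, dz], "turn": turn}, ...]. A call has 1 to 20 rows; each row shifts and turns the pose as measured when the row begins, along the tool's axes as they then stand; what a row does not reach is not made up. Full scale, the value 1, is 5 cm for a shift and 0.1 rad for a turn. A row lasts 1/10 s, in which the tool goes at most 50 mm and 8.59 degrees, less where a joint would pass 70% of its speed; a pose out of reach is approached as far as the arm can. A call with a number of a shift or a turn outside -1 to 1 is refused whole. A call with a gripper value outside its range is refused whole. OPENING is the gripper command: -1 is shut, 1 is fully open, values between are in proportion, set as the call begins (- or left out, the last holds). The fingers move at their own pace and stop on an object; the grip force is fixed at half the most. Time passes only in rows, so rows that do not move let the fingers close. It gives the time, the measured TCP pose, the force and the opening at its end, in the units of the state.
- ctrl.get_obs(): the state, without advancing time (a new reading comes with each control period).
- imaging.get_image(name): name is "scene" or "top" or "wrist"; returns the picture (384x512x3 uint8, blue, green, red); there is no depth.
- imaging.camera_info(name): a dict with "camera_matrix" (3x3 intrinsics, pixels), "rvec" (rotation vector, rad) and "tvec" (3), from world to camera coordinates, as OpenCV has them. Camera axes: x right, y down, z forward; pixel columns grow to the right and rows downward; lengths in mm; the calibration is good to about 2 mm. The wrist camera is an equidistant fisheye: a pixel r from the principal point sees the ray r / f radians off the axis. A picture is of the moment at which its call begins: read the wrist's pose just before it. camera_info takes no time and is no camera call; for the wrist camera it gives the pose at the moment of the call.
- workorder.close_job(): hands the job in, once; it reports no verdict.
The state is a dict: "t": time; "qpos": joint angles; "qvel": joint speeds; "joint_torque": joint torques, N m; "ee_pos": TCP position; "orientation": TCP orientation; "ft_force": force on the tool from outside, world axes, zero at the start; "moment": the same for the moment, N m; "width": finger opening in mm.
Only numpy, scipy, OpenCV 4.12 (cv2) and the standard library are available. Lean on these libraries where they do the work, as an engineer would, in place of code of your own. Each camera call takes 0.05 s, during which the arm holds its last target.

## Working session

There is one attempt and no reset: what is moved stays moved. The work goes in short steps, Python scripts to look and compute and a shell command to move; the robot and the scene stay as the last step left them, time stands still between calls to the robot, and variables do not carry over. Pictures are saved under pics/ and viewed, and the job is handed in when it is done.

```bash
mkdir -p pics; python3 - <<'E'
from workcell import ctrl, imaging
import cv2
o=ctrl.get_obs(); print(o)
for n in("scene","top","wrist"):
    print(n,imaging.camera_info(n)); cv2.imwrite(f"pics/{n}0.png",imaging.get_image(n))
E
```

```text
{'t': 0.0, 'qpos': array([ 1.31700264e+00,  4.23858429e-01,  1.63068380e+00, -2.03401711e-05,
        1.08860564e+00, -1.89805940e-02]), 'qvel': array([ 0.00065727, -0.00065865, -0.00095534,  0.00173591,  0.00058732,
       -0.00036413]), 'joint_torque': array([ 1.47571547e-03, -5.44628549e+01, -2.73667377e+01,  6.44604466e-02,
        2.28203565e-02, -1.32672949e-04]), 'ee_pos': array([145.24776303, 607.34034026, 238.89313634]), 'orientation': array([-3.67959230e-01, -3.11977372e+00,  2.42394535e-03]), 'ft_force': array([-0.42709325, -0.51527849,  0.06281734]), 'moment': array([-0.02422352, -0.03137985, -0.01638855]), 'width': 87.82597316847111}
scene {'camera_matrix': array([[470.633659  ,   0.        , 246.28934425],
       [  0.        , 470.633659  , 191.67252812],
       [  0.        ,   0.        ,   1.        ]]), 'rvec': array([ 0.64984442,  2.79751987, -0.92122341]), 'tvec': array([ 563.31973754, -167.49730406, 1287.2222267 ])}
top {'camera_matrix': array([[373.87900226,   0.        , 248.25658299],
       [  0.        , 373.87900226, 191.17946966],
       [  0.        ,   0.        ,   1.        ]]), 'rvec': array([ 2.09541809, -2.12105531,  0.2363423 ]), 'tvec': array([ 22.11997686, 643.65454749, 866.37203091])}
wrist {'camera_matrix': array([[297.31863964,   0.        , 258.09034655],
       [  0.        , 297.31863964, 189.77900839],
       [  0.        ,   0.        ,   1.        ]]), 'rvec': array([-2.30053717, -1.81433126, -0.23494377]), 'tvec': array([-624.05255312,  -30.24500496,  389.11052915])}
```

View pics/scene0.png

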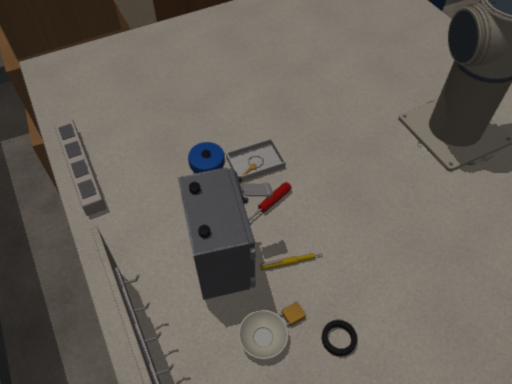

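View pics/top0.png

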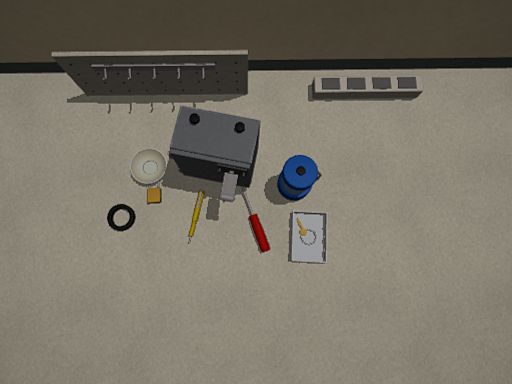

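View pics/wrist0.png

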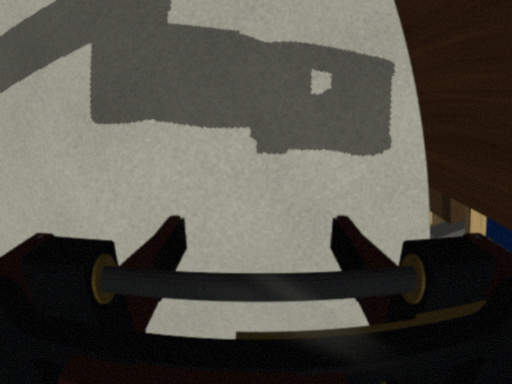

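```bash
python3 - <<'E'
import cv2
a=cv2.imread("pics/top0.png")[90:220,150:280]; cv2.imwrite("pics/topz.png",cv2.resize(a,None,fx=4.6,fy=4.6,interpolation=cv2.INTER_CUBIC))
a=cv2.imread("pics/scene0.png")[160:310,160:310]; cv2.imwrite("pics/scenez.png",cv2.resize(a,None,fx=4,fy=4,interpolation=cv2.INTER_CUBIC))
E
```

```text
(no output)
```

View pics/topz.png

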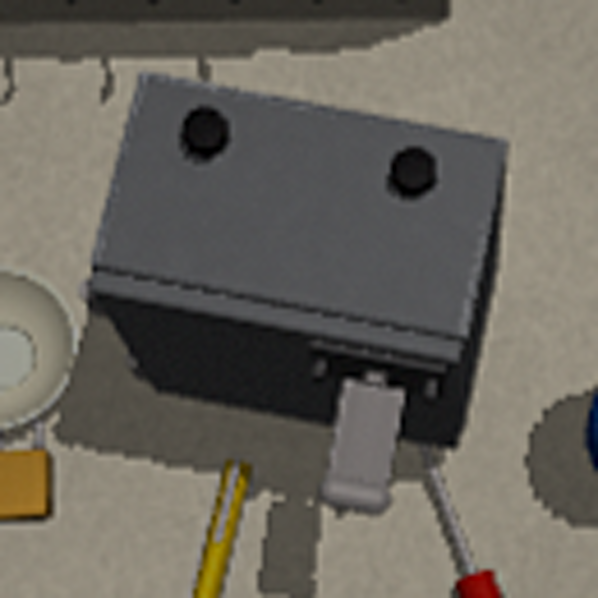

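View pics/scenez.png

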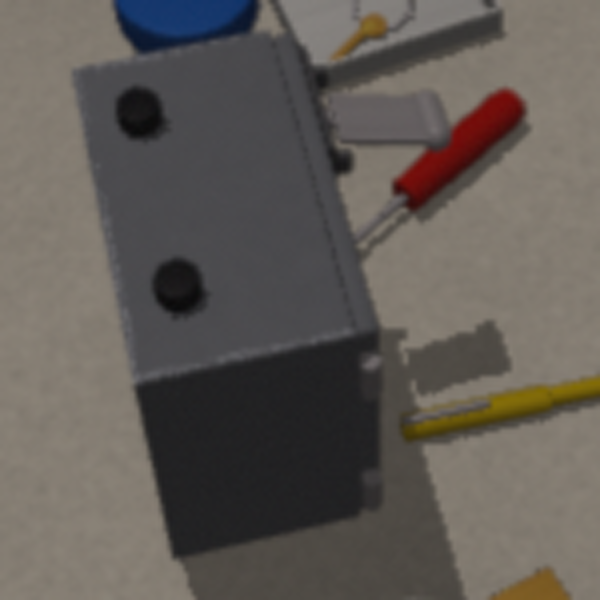

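```bash
cat > h.py <<'E'
import numpy as np, cv2
from workcell import ctrl, imaging
def ray(n,u,v):
    i=imaging.camera_info(n);R=cv2.Rodrigues(i["rvec"])[0];t=i["tvec"];K=i["camera_matrix"]
    d=R.T@np.linalg.inv(K)@np.array([u,v,1.]);return -R.T@t,d/np.linalg.norm(d)
def onz(n,u,v,z):
    c,d=ray(n,u,v);return c+d*(z-c[2])/d[2]
def tri(a,b):
    (c1,d1),(c2,d2)=ray(*a),ray(*b)
    s=np.linalg.lstsq(np.c_[d1,-d2],c2-c1,rcond=None)[0]
    p,q=c1+d1*s[0],c2+d2*s[1];return (p+q)/2,np.linalg.norm(p-q)
T=lambda x,y:("top",150+(x+.5)/4.6-.5,90+(y+.5)/4.6-.5)
S=lambda x,y:("scene",160+(x+.5)/4-.5,160+(y+.5)/4-.5)
def proj(n,P):
    i=imaging.camera_info(n);return cv2.projectPoints(np.array(P,float).reshape(-1,3),i["rvec"],i["tvec"],i["camera_matrix"],None)[0].reshape(-1,2)
E
python3 - <<'E'
from h import *
np.set_printoptions(precision=1,suppress=True)
mod=np.array([[50,90],[50,-90],[-50,90],[-50,-90]],float)
fits=[]
for F,pts in((T,[(145,73),(507,143),(92,268),(468,335)]),(S,[(135,382),(75,72),(358,333),(275,40)])):
    P=np.array([onz(*F(*p),220) for p in pts]); print(P[:,:2].tolist())
    A=P[:,:2];m=A.mean(0)
    H=mod.T@(A-m);U,s,Vt=np.linalg.svd(H);R=(U@np.diag([1,np.linalg.det(U@Vt)])@Vt).T
    yaw=np.arctan2(R[1,0],R[0,0]);print(F(0,0)[0],m,np.degrees(yaw),"res",(A-m-mod@R.T).tolist())
    fits.append((m,yaw))
print("bar tri",tri(T(357,497),S(436,118)))
for m,y in fits:
    R=np.array([[np.cos(y),-np.sin(y)],[np.sin(y),np.cos(y)]])
    print("bar pred",m+R@[-50-22-52,-50],)
print(ctrl.get_obs()["t"])
print(cv2.Rodrigues(ctrl.get_obs()["orientation"])[0])
E
```

```text
[[806.1888483225987, 160.96030838638256], [768.3790039581692, -12.04551472784523], [708.0694426553603, 183.12461892044863], [673.428655858102, 7.870578404359813]]
top [739.  85.] -11.880167703942918 res [[-0.28454703971672757, -1.7961428651630342], [-1.0386062530619427, 1.3424883381853903], [-0.5459225305238817, -0.2183796372549125], [1.869075823302211, 0.6720341642324996]]
[[805.048955785622, 164.53774645509827], [766.7852997816974, -8.276489833451706], [706.952235319284, 185.73209397880532], [670.4298244145925, 17.340274817822092]]
scene [737.3  89.8] -12.645702665300302 res [[-0.7451915111061709, -2.1663989409217237], [0.3970447362985148, 0.6530052152808565], [-1.2676672859149427, -2.8642137790642295], [1.6158140607228262, 4.377607504705097]]
bar tri (array([605.4,  63.2, 172.1]), np.float64(4.454156743244037))
bar pred [607.4  61.6]
bar pred [605.4  68.2]
0.15
[[-1.   0.2 -0. ]
 [ 0.2  1.  -0. ]
 [ 0.  -0.  -1. ]]
```

```bash
cat >> h.py <<'E'
np.set_printoptions(precision=2,suppress=True)
def to(x,y,z,yawbox=None):
    o=ctrl.get_obs();R=cv2.Rodrigues(o["orientation"])[0]
    d=R.T@(np.array([x,y,z])-o["ee_pos"]);print("t %.2f"%o["t"],"tool delta units",d/50,"pos",o["ee_pos"],"yaw tool y deg",np.degrees(np.arctan2(-R[0,1],R[1,1])),"w",o["width"],"F",o["ft_force"])
E
python3 -c "
from h import *
to(605.5,63.5,240)"
```

```text
t 0.15 tool delta units [-11.48  -8.44  -0.01] pos [145.27 607.46 239.07] yaw tool y deg -13.45508012794161 w 87.87105632884048 F [-0.58  0.26 -0.33]
```

```bash
python3 -m crank '[{"travel":[-0.76,-0.56,0],"turn":0},{"travel":[-0.76,-0.56,0],"turn":0},{"travel":[-0.76,-0.56,0],"turn":0},{"travel":[-0.76,-0.56,0],"turn":0},{"travel":[-0.76,-0.56,0],"turn":0},{"travel":[-0.76,-0.56,0],"turn":0},{"travel":[-0.76,-0.56,0],"turn":0},{"travel":[-0.76,-0.56,0],"turn":0},{"travel":[-0.76,-0.56,0],"turn":0},{"travel":[-0.76,-0.56,0],"turn":0},{"travel":[-0.76,-0.56,0],"turn":0},{"travel":[-0.76,-0.56,0],"turn":0},{"travel":[-0.76,-0.56,0],"turn":0}]'; python3 -c "
from h import *
to(605.5,63.5,240)"
```

```text
t: 1.45
ee_pos: [552.1, 125.5, 237.2]
orientation: [-0.352, -3.121, 0.0]
ft_force: [-0.2, 0.2, 0.3]
width: 87.8
t 1.45 tool delta units [-1.32 -0.97 -0.06] pos [552.06 125.48 237.24] yaw tool y deg -12.868887615743686 w 87.84890889153034 F [-0.22  0.15  0.26]
```

```bash
python3 -m crank '[{"travel":[-0.5,-0.37,-0.02],"turn":-0.1},{"travel":[-0.5,-0.37,-0.02],"turn":0},{"travel":[-0.32,-0.23,-0.01],"turn":0},{"travel":[0,0,0],"turn":0}]'; python3 - <<'E'
from h import *
to(605.5,63.5,240)
o=ctrl.get_obs();i=imaging.camera_info("wrist")
R=cv2.Rodrigues(i["rvec"])[0];print("cam",-R.T@i["tvec"],R[2])
np.savez("w1.npz",**i)
for n in("wrist","top"):
    a=imaging.get_image(n);cv2.imwrite(f"pics/{n}1.png",a)
E
```

```text
t: 1.85
ee_pos: [610.6, 55.7, 238.7]
orientation: [-0.346, -3.122, 0.001]
ft_force: [0.1, -0.1, 0.6]
width: 88.1
t 1.85 tool delta units [ 0.13  0.13 -0.03] pos [610.62  55.7  238.72] yaw tool y deg -12.662219366274542 w 88.0535652186465 F [ 0.08 -0.1   0.58]
cam [542.69  70.48 383.65] [ 0.25 -0.06 -0.97]
```

View pics/wrist1.png

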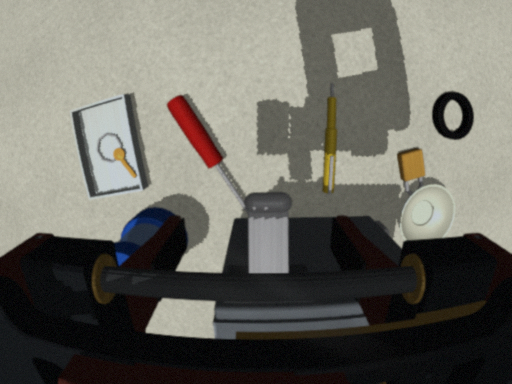

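View pics/top1.png

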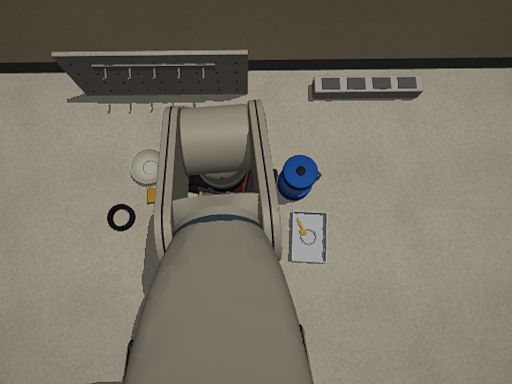

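```bash
cat >> h.py <<'E'
def wray(i,u,v):
    K=i["camera_matrix"];R=cv2.Rodrigues(i["rvec"])[0]
    x,y=(u-K[0,2])/K[0,0],(v-K[1,2])/K[1,1];th=np.hypot(x,y);s=np.sinc(th/np.pi)
    d=R.T@np.array([x*s,y*s,np.cos(th)]);return -R.T@i["tvec"],d
def wz(i,u,v,z):
    c,d=wray(i,u,v);return c+d*(z-c[2])/d[2]
E
python3 - <<'E'
from h import *
i=dict(np.load("w1.npz"))
for p in((245,203),(268.5,202),(292,202)): print(p,wz(i,*p,171))
a=cv2.imread("pics/wrist1.png")[180:340,190:390];cv2.imwrite("pics/w1z.png",cv2.resize(a,None,fx=4,fy=3.7))
E
```

```text
(245, 203) [605.06  46.49 171.  ]
(268.5, 202) [608.16  63.83 171.  ]
(292, 202) [612.09  81.08 171.  ]
```

View pics/w1z.png

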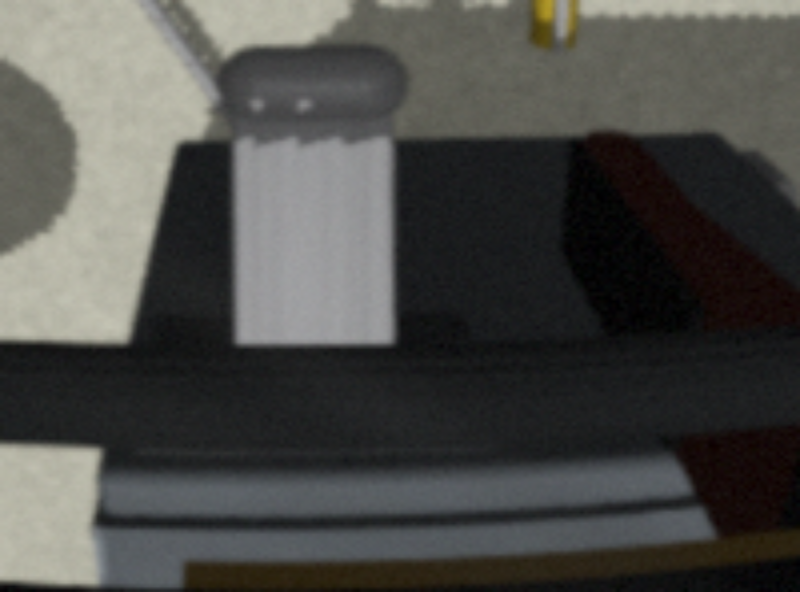

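```bash
python3 -m crank '[{"travel":[0.08,0.14,0],"turn":-0.08},{"travel":[0,0,0],"turn":0}]'; python3 -c "
from h import *
to(606.5,63.7,169)"
```

```text
t: 2.15
ee_pos: [604.6, 67.7, 238.2]
orientation: [-0.327, -3.12, 0.0]
ft_force: [-0.5, 0.6, -0.4]
width: 87.9
t 2.15 tool delta units [-0.06 -0.07  1.38] pos [604.64  67.7  238.24] yaw tool y deg -11.975303598870699 w 87.87831871902554 F [-0.52  0.64 -0.41]
```

```bash
python3 -m crank '[{"travel":[-0.05,-0.06,0.3],"turn":0},{"travel":[0,0,0.4],"turn":0},{"travel":[0,0,0.3],"turn":0},{"travel":[0,0,0.2],"turn":0},{"travel":[0,0,0],"turn":0},{"travel":[0,0,0],"turn":0}]'; python3 -c "
from h import *
to(606.5,63.7,169)"
```

```text
t: 2.75
ee_pos: [603.9, 67.9, 173.5]
orientation: [-0.317, -3.121, 0.0]
ft_force: [0.3, -0.3, -0.4]
width: 87.8
t 2.75 tool delta units [-0.07 -0.07  0.09] pos [603.85  67.93 173.53] yaw tool y deg -11.583560854739403 w 87.78824415399572 F [ 0.31 -0.31 -0.41]
```

```bash
python3 -m crank '[{"travel":[-0.07,-0.08,0.09],"turn":0.06},{"travel":[0,0,0],"turn":0},{"travel":[0,0,0],"turn":0}]'; python3 -c "
from h import *
to(606.5,63.7,169);to(606.5,63.7,169)"
```

```text
t: 3.05
ee_pos: [607.6, 63.0, 169.9]
orientation: [-0.327, -3.122, -0.0]
ft_force: [-0.5, -0.3, -0.4]
width: 87.7
t 3.05 tool delta units [0.02 0.01 0.02] pos [607.57  63.02 169.93] yaw tool y deg -11.944194621588492 w 87.65976819295119 F [-0.5  -0.31 -0.35]
t 3.05 tool delta units [0.02 0.01 0.02] pos [607.57  63.02 169.93] yaw tool y deg -11.944194621588492 w 87.65976819295119 F [-0.5  -0.31 -0.35]
```

```bash
python3 -m crank '[{"travel":[0,0,0],"turn":0},{"travel":[0,0,0],"turn":0},{"travel":[0,0,0],"turn":0},{"travel":[0,0,0],"turn":0},{"travel":[0,0,0],"turn":0},{"travel":[0,0,0],"turn":0}]' -0.02; python3 - <<'E'
from h import *
to(606.5,63.7,169)
np.savez("w2.npz",**imaging.camera_info("wrist"))
cv2.imwrite("pics/wrist2.png",cv2.resize(imaging.get_image("wrist")[150:350,140:400],None,fx=3,fy=3))
E
```

```text
t: 3.65
ee_pos: [608.3, 62.9, 171.2]
orientation: [-0.327, -3.124, -0.001]
ft_force: [-0.1, -1.0, -0.2]
width: 44.4
t 3.65 tool delta units [0.04 0.01 0.04] pos [608.27  62.9  171.22] yaw tool y deg -11.964631198393336 w 44.366205990000836 F [-0.1  -0.97 -0.16]
```

View pics/wrist2.png

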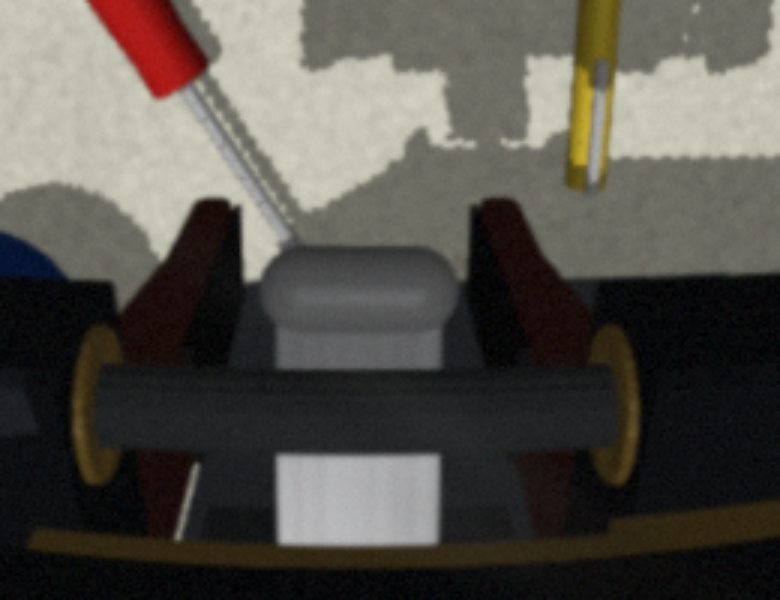

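```bash
python3 -c "
from h import *
i=dict(np.load('w2.npz'));print(wz(i,259.7,246.2,171))"
python3 -m crank '[{"travel":[0.02,0.01,0.04],"turn":0},{"travel":[0,0,0],"turn":0}]' ; python3 -c "
from h import *
to(606.5,63.7,169)"
```

```text
[608.33  63.33 171.  ]
t: 3.9
ee_pos: [607.3, 63.7, 169.0]
orientation: [-0.327, -3.124, -0.001]
ft_force: [0.9, -0.2, -0.5]
width: 43.1
t 3.90 tool delta units [ 0.01 -0.    0.  ] pos [607.26  63.68 169.02] yaw tool y deg -11.96527902984961 w 43.099624597736366 F [ 0.89 -0.23 -0.5 ]
```

Centred on the bar. Close.

```bash
python3 -m crank '[{"travel":[0,0,0],"turn":0},{"travel":[0,0,0],"turn":0},{"travel":[0,0,0],"turn":0}]' -0.24;python3 -m crank '[{"travel":[0,0,0],"turn":0},{"travel":[0,0,0],"turn":0}]' -1; python3 -c "
from h import *
to(606.5,63.7,169)"
```

```text
t: 4.2
ee_pos: [607.2, 63.7, 168.8]
orientation: [-0.327, -3.123, -0.001]
ft_force: [-0.4, -0.3, 0.6]
width: 34.0
t: 4.4
ee_pos: [607.1, 63.8, 168.8]
orientation: [-0.327, -3.123, -0.001]
ft_force: [-0.2, 0.8, 0.1]
width: 34.0
t 4.40 tool delta units [ 0.01 -0.   -0.  ] pos [607.14  63.76 168.84] yaw tool y deg -11.961181188290587 w 33.95463654525181 F [-0.15  0.85  0.13]
```

```bash
for k in 1; do python3 -m crank '[{"travel":[0.02,0,0],"turn":0}]'; python3 -m crank '[{"travel":[0.02,0,0],"turn":0}]'; python3 -m crank '[{"travel":[0.02,0,0],"turn":0}]'; done; python3 -m crank '[{"travel":[0.02,0,0],"turn":0}]'
```

```text
t: 4.5
ee_pos: [606.7, 64.0, 169.0]
orientation: [0.328, 3.124, 0.001]
ft_force: [3.3, 1.5, -1.1]
width: 34.2
t: 4.6
ee_pos: [606.2, 64.4, 169.0]
orientation: [0.328, 3.123, 0.002]
ft_force: [2.3, 1.6, -1.4]
width: 34.2
t: 4.7
ee_pos: [605.7, 64.7, 169.2]
orientation: [0.328, 3.122, 0.003]
ft_force: [2.6, 0.7, -2.3]
width: 33.9
t: 4.8
ee_pos: [605.3, 65.1, 169.4]
orientation: [0.329, 3.12, 0.003]
ft_force: [3.8, 1.0, -1.6]
width: 33.9
```

```bash
for k in 1; do python3 -m crank '[{"travel":[0,0,-0.02],"turn":0}]'; python3 -m crank '[{"travel":[0,0,-0.02],"turn":0}]'; python3 -m crank '[{"travel":[0,0,-0.02],"turn":0}]'; done; python3 -m crank '[{"travel":[0,0,-0.02],"turn":0}]'
```

```text
t: 4.9
ee_pos: [605.1, 65.1, 170.3]
orientation: [0.329, 3.121, 0.003]
ft_force: [2.5, 0.5, -2.5]
width: 34.1
t: 5.0
ee_pos: [604.8, 65.1, 171.1]
orientation: [0.329, 3.121, 0.003]
ft_force: [1.6, 1.0, -2.7]
width: 34.5
t: 5.1
ee_pos: [604.6, 65.2, 172.0]
orientation: [0.329, 3.122, 0.003]
ft_force: [2.2, 1.6, -3.8]
width: 34.2
t: 5.2
ee_pos: [604.3, 65.2, 172.9]
orientation: [0.33, 3.122, 0.004]
ft_force: [2.8, 1.3, -3.3]
width: 34.2
```

```bash
for k in 1; do python3 -m crank '[{"travel":[0.03,0,0],"turn":0}]'; python3 -m crank '[{"travel":[0.03,0,0],"turn":0}]'; python3 -m crank '[{"travel":[0.03,0,0],"turn":0}]'; done; python3 -m crank '[{"travel":[0.03,0,0],"turn":0}]';python3 -m crank '[{"travel":[0.03,0,0],"turn":0}]'
```

```text
t: 5.3
ee_pos: [603.6, 65.7, 173.2]
orientation: [0.33, 3.121, 0.004]
ft_force: [6.3, 2.1, -2.6]
width: 34.0
t: 5.4
ee_pos: [603.0, 66.2, 173.5]
orientation: [0.33, 3.118, 0.005]
ft_force: [5.9, 1.2, -2.4]
width: 34.0
t: 5.5
ee_pos: [602.5, 66.5, 174.0]
orientation: [0.331, 3.116, 0.006]
ft_force: [5.9, 0.5, -3.5]
width: 33.8
t: 5.6
ee_pos: [601.7, 67.1, 174.2]
orientation: [0.331, 3.114, 0.007]
ft_force: [4.7, 3.5, -3.7]
width: 34.3
t: 5.7
ee_pos: [600.8, 67.8, 174.4]
orientation: [0.331, 3.113, 0.008]
ft_force: [4.8, 3.0, -2.4]
width: 34.0
```

```bash
python3 -m crank '[{"travel":[0,0,0],"turn":0}]';  python3 -m crank '[{"travel":[0.03,0,0],"turn":0}]'; python3 -m crank '[{"travel":[0.03,0,0],"turn":0}]'
```

```text
t: 5.8
ee_pos: [600.8, 67.9, 174.5]
orientation: [0.331, 3.113, 0.009]
ft_force: [2.5, 0.7, -3.8]
width: 34.4
t: 5.9
ee_pos: [600.0, 68.4, 174.6]
orientation: [0.331, 3.111, 0.009]
ft_force: [8.2, 1.6, -4.0]
width: 34.2
t: 6.0
ee_pos: [599.7, 68.7, 174.9]
orientation: [0.33, 3.108, 0.01]
ft_force: [7.2, 0.0, -4.2]
width: 33.8
```

```bash
for k in 1; do python3 -m crank '[{"travel":[-0.01,0,-0.025],"turn":0}]';python3 -m crank '[{"travel":[0.03,0,0],"turn":0}]';python3 -m crank '[{"travel":[-0.01,0,-0.025],"turn":0}]';  python3 -m crank '[{"travel":[0.03,0,0],"turn":0}]'; done
```

```text
t: 6.1
ee_pos: [599.8, 68.5, 175.9]
orientation: [0.329, 3.109, 0.009]
ft_force: [1.3, 0.8, -5.3]
width: 33.8
t: 6.2
ee_pos: [599.3, 68.8, 176.1]
orientation: [0.328, 3.107, 0.009]
ft_force: [10.4, 0.9, -5.1]
width: 34.0
t: 6.3
ee_pos: [599.4, 68.5, 177.1]
orientation: [0.328, 3.108, 0.009]
ft_force: [1.8, 1.3, -6.5]
width: 34.5
t: 6.4
ee_pos: [599.0, 68.8, 177.4]
orientation: [0.327, 3.105, 0.009]
ft_force: [10.4, 0.4, -4.3]
width: 34.0
```

```bash
for k in 1; do python3 -m crank '[{"travel":[-0.01,0,-0.02],"turn":0}]';python3 -m crank '[{"travel":[0.02,0,0],"turn":0}]';python3 -m crank '[{"travel":[-0.01,0,-0.02],"turn":0}]';  python3 -m crank '[{"travel":[0.02,0,0],"turn":0}]'; done
```

```text
t: 6.5
ee_pos: [599.3, 68.5, 178.2]
orientation: [0.327, 3.105, 0.008]
ft_force: [1.6, 1.0, -5.5]
width: 34.2
t: 6.6
ee_pos: [599.0, 68.7, 178.4]
orientation: [0.327, 3.104, 0.009]
ft_force: [7.8, -0.1, -5.3]
width: 33.9
t: 6.7
ee_pos: [599.1, 68.5, 179.2]
orientation: [0.327, 3.104, 0.008]
ft_force: [1.2, 1.9, -5.4]
width: 34.0
t: 6.8
ee_pos: [598.9, 68.6, 179.4]
orientation: [0.326, 3.102, 0.009]
ft_force: [8.2, -0.7, -5.5]
width: 34.0
```

```bash
for k in 1; do python3 -m crank '[{"travel":[-0.01,0,-0.02],"turn":0}]';python3 -m crank '[{"travel":[0.02,0,0],"turn":0}]'; done
```

```text
t: 6.9
ee_pos: [599.0, 68.5, 180.2]
orientation: [0.326, 3.103, 0.008]
ft_force: [1.1, 2.1, -6.0]
width: 34.2
t: 7.0
ee_pos: [598.8, 68.6, 180.4]
orientation: [0.326, 3.101, 0.008]
ft_force: [8.5, -0.2, -6.0]
width: 34.2
```

```bash
for k in 1; do python3 -m crank '[{"travel":[-0.01,0,-0.02],"turn":0}]';python3 -m crank '[{"travel":[0.02,0,0],"turn":0}]'; done
```

```text
t: 7.1
ee_pos: [599.0, 68.5, 181.2]
orientation: [0.326, 3.102, 0.008]
ft_force: [1.2, 1.0, -6.0]
width: 34.2
t: 7.2
ee_pos: [598.7, 68.6, 181.4]
orientation: [0.326, 3.1, 0.008]
ft_force: [8.7, -0.8, -6.6]
width: 34.1
```

```bash
for k in 1; do python3 -m crank '[{"travel":[-0.01,0,-0.02],"turn":0}]';python3 -m crank '[{"travel":[0.02,0,0],"turn":0}]'; done
```

```text
t: 7.3
ee_pos: [598.9, 68.4, 182.2]
orientation: [0.326, 3.1, 0.008]
ft_force: [2.6, 0.7, -6.5]
width: 34.3
t: 7.4
ee_pos: [598.7, 68.5, 182.5]
orientation: [0.326, 3.099, 0.008]
ft_force: [8.4, -0.9, -7.1]
width: 33.9
```

```bash
for k in 1; do python3 -m crank '[{"travel":[-0.01,0,-0.02],"turn":0}]';python3 -m crank '[{"travel":[0.02,0,0],"turn":0}]'; done
```

```text
t: 7.5
ee_pos: [598.8, 68.3, 183.2]
orientation: [0.326, 3.099, 0.008]
ft_force: [2.3, -0.1, -6.3]
width: 34.3
t: 7.6
ee_pos: [598.5, 68.5, 183.4]
orientation: [0.325, 3.097, 0.008]
ft_force: [8.9, -0.8, -7.6]
width: 33.5
```

```bash
for k in 1; do python3 -m crank '[{"travel":[-0.01,0,-0.02],"turn":0}]';python3 -m crank '[{"travel":[0.02,0,0],"turn":0}]'; done
```

```text
t: 7.7
ee_pos: [598.7, 68.3, 184.2]
orientation: [0.325, 3.098, 0.008]
ft_force: [2.2, 0.6, -7.0]
width: 33.8
t: 7.8
ee_pos: [598.4, 68.4, 184.5]
orientation: [0.325, 3.096, 0.008]
ft_force: [8.4, -0.7, -6.0]
width: 34.0
```

```bash
for k in 1; do python3 -m crank '[{"travel":[-0.01,0,-0.02],"turn":0}]';python3 -m crank '[{"travel":[0.02,0,0],"turn":0}]'; done
```

```text
t: 7.9
ee_pos: [598.4, 68.4, 185.4]
orientation: [0.325, 3.097, 0.008]
ft_force: [1.6, 2.3, -4.9]
width: 34.3
t: 8.0
ee_pos: [597.8, 68.7, 185.7]
orientation: [0.326, 3.096, 0.008]
ft_force: [7.2, 0.9, -4.3]
width: 34.4
```

```bash
for k in 1; do python3 -m crank '[{"travel":[0.02,0,0],"turn":0}]';python3 -m crank '[{"travel":[0.02,0,0],"turn":0}]'; done
```

```text
t: 8.1
ee_pos: [597.3, 69.2, 186.0]
orientation: [0.326, 3.095, 0.009]
ft_force: [4.6, 2.3, -4.1]
width: 34.0
t: 8.2
ee_pos: [596.7, 69.6, 186.4]
orientation: [0.326, 3.093, 0.01]
ft_force: [5.8, 1.8, -4.6]
width: 34.2
```

```bash
for k in 1; do python3 -m crank '[{"travel":[0.04,0.015,0.01],"turn":0.2}]';python3 -m crank '[{"travel":[0.04,0.015,0.008],"turn":0.15}]';python3 -m crank '[{"travel":[0.05,0.02,0.007],"turn":0.15}]'; done; python3 -c "
from h import *
to(0,0,0)"
```

```text
t: 8.3
ee_pos: [595.5, 71.0, 186.4]
orientation: [0.357, 3.088, 0.011]
ft_force: [3.6, 0.8, -2.1]
width: 34.4
t: 8.4
ee_pos: [594.1, 72.5, 186.4]
orientation: [0.38, 3.084, 0.012]
ft_force: [3.7, 2.5, -4.3]
width: 34.2
t: 8.5
ee_pos: [591.9, 74.6, 186.2]
orientation: [0.405, 3.081, 0.014]
ft_force: [4.6, 4.8, -4.8]
width: 34.2
t 8.50 tool delta units [11.17 -4.55  3.3 ] pos [591.91  74.63 186.18] yaw tool y deg -14.95468921812923 w 34.22207099833154 F [ 4.6   4.76 -4.78]
```

```bash
cat >> h.py <<'E'
def st(*dths):
    o=ctrl.get_obs();R=cv2.Rodrigues(o["orientation"])[0];H=np.array([708.6,185.2]);Y0=np.radians(-12)
    p=o["ee_pos"][:2]-2*R[:2,2];lift=o["ee_pos"][2]-168.8
    out=22+55*np.cos(np.arcsin(np.clip((lift-19)/55,-1,1)))
    v=p-H;th=-(np.arctan2(v[1],v[0])-Y0-np.arctan2(-140,-out));th=(th+np.pi)%(2*np.pi)-np.pi
    yaw=np.arctan2(-R[0,1],R[1,1]);err=-(yaw-Y0)-th
    print("t %.2f door %.3f tool-door yaw err %.3f radius %.1f (exp %.1f) lift %.1f w %.1f F"%(o["t"],th,err,np.hypot(*v),np.hypot(140,out),lift,o["width"]),o["ft_force"],"tilt z",R[:,2])
    for d in dths:
        a=Y0-th-d;q=H+np.array([[np.cos(a),-np.sin(a)],[np.sin(a),np.cos(a)]])@[-out,-140]
        print(" to +%.2f: tool units"%d,R.T@np.r_[q-p,0]/50,"turn",(d-err)/.1)
E
python3 -c "
from h import *
st(0.1,0.2)"
```

```text
t 8.50 door 0.100 tool-door yaw err -0.049 radius 160.8 (exp 159.8) lift 17.4 w 34.2 F [ 4.6   4.76 -4.78] tilt z [ 0.03  0.   -1.  ]
 to +0.10: tool units [ 0.25  0.2  -0.01] turn 1.4888745116323605
 to +0.20: tool units [ 0.5   0.4  -0.01] turn 2.4888745116323605
```

```bash
python3 -m crank '[{"travel":[0.06,0.05,0.005],"turn":0.4},{"travel":[0.06,0.05,0.005],"turn":0.35},{"travel":[0.07,0.055,0.005],"turn":0.35},{"travel":[0.08,0.06,0.005],"turn":0.35}]'; python3 -c "
from h import *
st(0.1,0.2)"
```

```text
t: 8.9
ee_pos: [578.4, 91.7, 183.7]
orientation: [0.634, 3.051, 0.018]
ft_force: [3.6, 4.2, -4.7]
width: 33.9
t 8.90 door 0.237 tool-door yaw err -0.037 radius 160.3 (exp 159.7) lift 14.9 w 33.9 F [ 3.57  4.23 -4.72] tilt z [ 0.03  0.01 -1.  ]
 to +0.10: tool units [ 0.26  0.19 -0.  ] turn 1.3660979545341425
 to +0.20: tool units [ 0.51  0.39 -0.01] turn 2.3660979545341423
```

Door swings freely, out to 0.24 rad. Continuing, with slightly larger rows.

```bash
python3 -m crank '[{"travel":[0.09,0.07,0],"turn":0.45},{"travel":[0.09,0.07,0],"turn":0.4},{"travel":[0.09,0.07,0],"turn":0.4},{"travel":[0.09,0.07,0],"turn":0.4},{"travel":[0.09,0.07,0],"turn":0.4}]'; python3 -c "
from h import *
st(0.1,0.2)"
```

```text
t: 9.4
ee_pos: [562.1, 121.0, 182.5]
orientation: [0.952, 2.976, 0.02]
ft_force: [2.6, 3.6, -3.3]
width: 33.8
t 9.40 door 0.447 tool-door yaw err -0.037 radius 160.0 (exp 159.7) lift 13.7 w 33.8 F [ 2.63  3.64 -3.31] tilt z [ 0.02  0.01 -1.  ]
 to +0.10: tool units [ 0.26  0.18 -0.  ] turn 1.3703535116361971
 to +0.20: tool units [0.51 0.39 0.  ] turn 2.370353511636197
```

```bash
python3 -m crank '[{"travel":[0.11,0.085,0],"turn":0.58},{"travel":[0.11,0.085,0],"turn":0.52},{"travel":[0.11,0.085,0],"turn":0.52},{"travel":[0.11,0.085,0],"turn":0.52},{"travel":[0.11,0.085,0],"turn":0.52},{"travel":[0.11,0.085,0],"turn":0.52},{"travel":[0.11,0.085,0],"turn":0.52},{"travel":[0.11,0.085,0],"turn":0.52}]'; python3 -c "
from h import *
st(0.1,0.2)"
```

```text
t: 10.2
ee_pos: [549.0, 181.3, 181.7]
orientation: [1.571, 2.715, 0.016]
ft_force: [2.0, 3.8, -3.8]
width: 33.9
t 10.20 door 0.836 tool-door yaw err 0.004 radius 159.6 (exp 159.6) lift 12.9 w 33.9 F [ 2.03  3.85 -3.76] tilt z [ 0.01  0.01 -1.  ]
 to +0.10: tool units [0.27 0.17 0.  ] turn 0.9606757631469689
 to +0.20: tool units [0.53 0.36 0.  ] turn 1.960675763146969
```

```bash
python3 -m crank '[{"travel":[0.12,0.08,0],"turn":0.46},{"travel":[0.12,0.085,0],"turn":0.48},{"travel":[0.12,0.085,0],"turn":0.48},{"travel":[0.12,0.085,0],"turn":0.48},{"travel":[0.12,0.085,0],"turn":0.48},{"travel":[0.12,0.085,0],"turn":0.48},{"travel":[0.12,0.085,0],"turn":0.48},{"travel":[0.12,0.085,0],"turn":0.48}]'; python3 -c "
from h import *
st(0.1,0.2,0.3)"
```

```text
t: 11.0
ee_pos: [559.8, 242.7, 182.0]
orientation: [2.068, 2.365, 0.013]
ft_force: [3.1, 3.0, -3.3]
width: 34.1
t 11.00 door 1.229 tool-door yaw err -0.001 radius 159.5 (exp 159.6) lift 13.2 w 34.1 F [ 3.1   3.   -3.33] tilt z [ 0.01  0.01 -1.  ]
 to +0.10: tool units [0.27 0.17 0.  ] turn 1.0135459312642339
 to +0.20: tool units [0.53 0.36 0.01] turn 2.013545931264234
 to +0.30: tool units [0.76 0.58 0.01] turn 3.0135459312642334
```

```bash
python3 -m crank '[{"travel":[0.12,0.08,0],"turn":0.48},{"travel":[0.12,0.085,0],"turn":0.48},{"travel":[0.12,0.085,0],"turn":0.48},{"travel":[0.12,0.085,0],"turn":0.48},{"travel":[0.12,0.085,0],"turn":0.48},{"travel":[0.12,0.085,0],"turn":0.48},{"travel":[0.1,0.07,0],"turn":0.4}]'; python3 -c "
from h import *
st(0.1)"
```

```text
t: 11.7
ee_pos: [586.6, 288.1, 182.0]
orientation: [-2.428, -1.991, -0.012]
ft_force: [2.4, 3.2, -4.7]
width: 34.2
t 11.70 door 1.560 tool-door yaw err -0.002 radius 159.6 (exp 159.6) lift 13.2 w 34.2 F [ 2.43  3.19 -4.73] tilt z [ 0.    0.01 -1.  ]
 to +0.10: tool units [0.27 0.17 0.  ] turn 1.0161775005569953
```

```bash
python3 -m crank '[{"travel":[0,0,0.02],"turn":0},{"travel":[0,0,0.04],"turn":0},{"travel":[-0.01,0,0.05],"turn":0},{"travel":[-0.01,0,0.05],"turn":0},{"travel":[-0.01,0,0.05],"turn":0},{"travel":[-0.01,0,0.03],"turn":0},{"travel":[0,0,0],"turn":0}]'; python3 -c "
from h import *
st()"
```

```text
t: 12.4
ee_pos: [586.0, 285.8, 171.4]
orientation: [-2.429, -1.991, -0.012]
ft_force: [0.3, 0.4, 0.3]
width: 34.2
t 12.40 door 1.559 tool-door yaw err -0.000 radius 158.6 (exp 158.6) lift 2.6 w 34.2 F [0.27 0.37 0.29] tilt z [ 0.01  0.01 -1.  ]
```

```bash
python3 -m crank '[{"travel":[0,0,0],"turn":0},{"travel":[0,0,0],"turn":0},{"travel":[0,0,0],"turn":0},{"travel":[0,0,0],"turn":0},{"travel":[0,0,0],"turn":0},{"travel":[0,0,0],"turn":0}]' 0.6; python3 -m crank '[{"travel":[0,0,-0.2],"turn":0},{"travel":[0,0,-0.5],"turn":0},{"travel":[0,0,-0.7],"turn":0},{"travel":[0,0,-0.7],"turn":0},{"travel":[0,0,-0.5],"turn":0},{"travel":[0,0,0],"turn":0}]'; python3 - <<'E'
from h import *
o=ctrl.get_obs();print(cv2.Rodrigues(o["orientation"])[0],o["qpos"])
cv2.imwrite("pics/wrist3.png",imaging.get_image("wrist"));cv2.imwrite("pics/scene3.png",imaging.get_image("scene"))
E
```

```text
t: 13.0
ee_pos: [583.8, 284.5, 170.3]
orientation: [-2.429, -1.988, -0.004]
ft_force: [0.1, -0.4, -0.8]
width: 70.0
t: 13.6
ee_pos: [583.4, 283.8, 307.2]
orientation: [-2.429, -1.987, -0.002]
ft_force: [1.4, 0.7, 0.3]
width: 70.1
[[ 0.2   0.98 -0.  ]
 [ 0.98 -0.2   0.  ]
 [ 0.   -0.   -1.  ]] [0.43 0.39 1.51 0.   1.24 0.63]
```

View pics/wrist3.png

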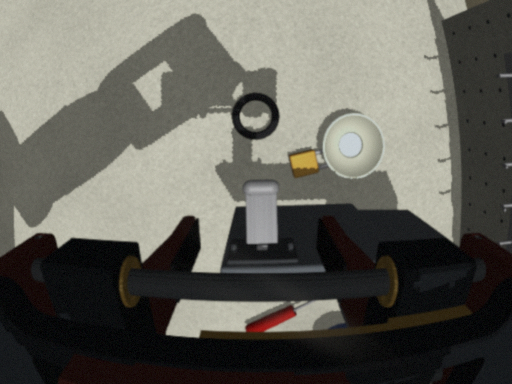

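View pics/scene3.png

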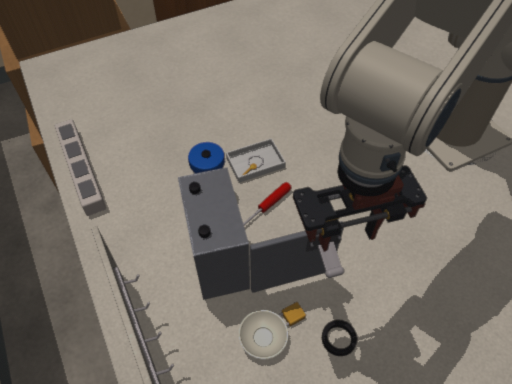

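The wrist view shows the paddle hanging at (260,210), clear of the open fingers. The scene view shows the door standing out from the box around (290,262), with the other objects where they were. Next I'll back off and check from the top camera.

```bash
python3 -m crank '[{"travel":[0,-0.4,-0.2],"turn":0},{"travel":[0,-0.7,0],"turn":0},{"travel":[0.3,-0.7,0],"turn":0},{"travel":[0.5,-0.7,0],"turn":0},{"travel":[0.5,-0.7,0],"turn":0},{"travel":[0.5,-0.6,0],"turn":0},{"travel":[0.5,-0.3,0],"turn":0},{"travel":[0,0,0],"turn":0},{"travel":[0,0,0],"turn":0}]'; python3 - <<'E'
from h import *
cv2.imwrite("pics/top4.png",imaging.get_image("top"));cv2.imwrite("pics/scene4.png",imaging.get_image("scene"))
E
```

```text
t: 14.6
ee_pos: [391.3, 435.3, 297.9]
orientation: [-2.43, -1.983, 0.049]
ft_force: [0.4, -1.1, 0.5]
width: 70.1
```

View pics/top4.png

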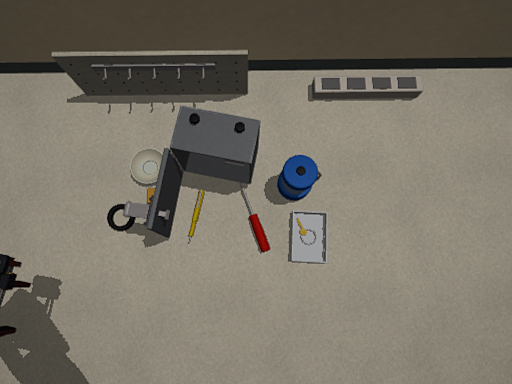

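View pics/scene4.png

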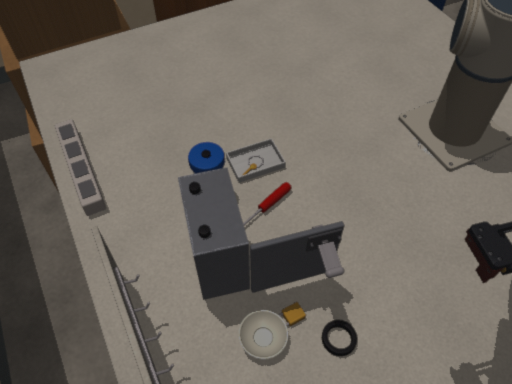

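In the top view the door's top edge runs from (168,150) to (155,232), square to the box front. The paddle hangs on its outer face at (140,211). The pen, screwdriver, tray, lantern, dish and tape look unmoved. The padlock is partly hidden here but unmoved in the scene view at (293,314).

```bash
python3 -c "
from workcell import workorder
print(workorder.close_job())"
```

```text
the job is handed in; nothing more can be done
None
```

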